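# Release the latched key of the slip mixer's control box

### The arm

A 6-joint arm with a two-finger parallel gripper is mounted at the origin on a cart in front of the work surface, level with it; the furniture and walls round the work are solid. World frame = base frame: x ahead of the robot, y to its left, z up, the work surface at z = 0. Lengths are in m, angles in rad, forces in N, time in s.
With the tool pointing down it reaches from about 0.375 to 0.9 m from the base axis. Payload 3.1 kg.
Tool frame: the origin (TCP) lies on the centre line of the jaws, within the pads' length; the fingertips stand 22 mm ahead of it and the grasp point (between the pads) lies 3 mm ahead of it; z points along the fingers, y is the direction in which the jaws open and shut (so a half turn about z gives the same grasp; the last joint's range is limited). The gripper opens to 85 mm and grips with 20 to 120 N. Pads are 22 mm wide; open, the fingers measure 114 mm over their backs; the gripper's body (76 mm by 85 mm) begins 54 mm behind the grasp point. The pads swing forward as they close: fully open they stand 13 mm farther back than shut.
Start: joints at [0.926, 0.527, 1.433, -0, 1.181, -0.178], TCP at [0.281, 0.558, 0.253] pointing down, gripper open.
Joint ranges: [-3.08, 3.08], [-0.75, 2.2], [0.22, 2.44], [-1.43, 4.57], [0, 2.65], [-2.85, 2.85]. Speed limits (rad/s): [2.79, 2.79, 3.14, 3.14, 3.14, 3.14].

### API

Orientations are given as a rotation vector (axis times angle).
In Python, from station import sensors, imaging, ticket gives the robot as it stands.
- The arm moves only by the tool drive_tool, never from a script. Its argument "motion" is a list of rows, each a list of 3 entries, a list of its own where there are three numbers: the shift along the world's x, y, z in mm, then the turn about the world's z in rad, then the gripper's target within -1 to 1 (fully open at 1, half-way at 0, shut at -1). A call has 1 to 20 rows; each row shifts and turns the commanded pose from where the row before left it; what a row does not reach is not made up. A row lasts 1/8 s, in which the tool goes at most 62.5 mm and 10.7 degrees, less where a joint would pass 70% of its speed; a pose out of reach is approached as far as the arm can. A call is refused whole if a number of a shift passes 62.5 or a number of a turn 0.188, either way. A call with a gripper value outside its range is refused whole. The fingers move at their own pace and stop on an object; "newtons" is the grip in N (left out, the last holds). Time passes only in rows, so rows that do not move let the fingers close. It gives the time, the measured TCP pose, the force and the opening at its end, in the units of the state.
- sensors.sense(): the state, without advancing time (a new reading comes with each control period).
- imaging.read_camera(name): name is "side" or "top"; returns (picture, depth): 384x512x3 uint8, red, green, blue; 384x512 float32, m along the optical axis (not along the pixel's ray), 0 where there is no reading.
- imaging.camera_info(name): a dict with "fx", "fy", "cx", "cy" (pixels), "xyz" and "orientation" of the camera in the world. Camera axes: x right, y down, z forward; pixel columns grow to the right and rows downward; lengths in m; the calibration is good to about 2 mm. A picture is of the moment at which its call begins. camera_info takes no time and is no camera call.
- ticket.hand_in(): hands the job in, once; it reports no verdict.
Trained networks look in the newest picture that a camera, given by its name, has taken for a name from the list of things; names that differ only in an ending like _2 or _b are one class to them, and where a whole thing is asked for, a point or a joint stands for the part that bears it (a point fixed in the world has none). Each returns a list of dicts, best first, with "p" (0 to 1); they miss things now and then, are a little off and sometimes report something else, mostly with a low value. They report only what shows in the picture. A call takes as long as a camera call.
- imaging.spot_in(camera, label): "location" ([x, y, z] in m, in world coordinates, good to about 4 mm: the middle of the surface that is visible of it).
The state is a dict: "clock": time; "joint_positions": joint angles; "dq": joint speeds; "tau": joint torques, N m; "eef_pos": TCP position; "tool_rot": TCP orientation; "ft_force": force on the tool from outside, world axes, zero at the start; "wrist_torque": the same for the moment, N m; "finger_gap": finger opening in m.
Only numpy, scipy, OpenCV 4.12 (cv2) and the standard library are available. Lean on these libraries where they do the work, as an engineer would, in place of code of your own. Each camera call takes 0.05 s, during which the arm holds its last target.

### The job

One of the four keys on the slip mixer's control box is still latched down, though by eye they look alike: tap the keys lightly with a fingertip to find the one that does not give, then press that key firmly all the way down and let go, so that its catch lets go and it springs up. Do not press any of the other keys home or lean hard on the box; pick nothing up and leave the things around it where they stand.

Things in the scene. Friction and masses are not known exactly. Their poses are not given: they have to be found in the camera images.
- keybox: grey four-key control box, fixed to the bench, 110 mm deep (its x) by 215 mm long (its y), top plate 56 mm above the bench. Origin: centre of its underside on the bench. Its y axis runs along the key row, towards the robot's left; z is up.
- key0_top (a point): centre of the top of the leftmost (+y end of the box) key, moves with the key. A flat-topped pale key, 46 mm along the box's x by 31 mm along its y; the keys are alike, 45 mm apart, 14 mm gaps. The tops stand about 76 to 79 mm above the bench at rest.
- key0 (a joint): how far the leftmost (+y end of the box) key is down (m). 0 is all the way up, larger is lower. At rest a free key reads anything from 0.001 to 0.0035, because the felts are worn differently; the latched key reads 0.0025, so neither height nor reading tells which is latched. A free key yields at once at 0.5 to 1 N, takes 0.2 N per mm more (under 2 N 4 mm below its rest), and springs up again.
- key1_top (a point): centre of the top of the second from the left key, moves with the key. A flat-topped pale key, 46 mm along the box's x by 31 mm along its y; the keys are alike, 45 mm apart, 14 mm gaps. The tops stand about 76 to 79 mm above the bench at rest.
- key1 (a joint): how far the second from the left key is down (m). 0 is all the way up, larger is lower. At rest a free key reads anything from 0.001 to 0.0035, because the felts are worn differently; the latched key reads 0.0025, so neither height nor reading tells which is latched. A free key yields at once at 0.5 to 1 N, takes 0.2 N per mm more (under 2 N 4 mm below its rest), and springs up again.
- key2_top (a point): centre of the top of the third from the left key, moves with the key. A flat-topped pale key, 46 mm along the box's x by 31 mm along its y; the keys are alike, 45 mm apart, 14 mm gaps. The tops stand about 76 to 79 mm above the bench at rest.
- key2 (a joint): how far the third from the left key is down (m). 0 is all the way up, larger is lower. At rest a free key reads anything from 0.001 to 0.0035, because the felts are worn differently; the latched key reads 0.0025, so neither height nor reading tells which is latched. A free key yields at once at 0.5 to 1 N, takes 0.2 N per mm more (under 2 N 4 mm below its rest), and springs up again.
- key3_top (a point): centre of the top of the rightmost (-y end) key, moves with the key. A flat-topped pale key, 46 mm along the box's x by 31 mm along its y; the keys are alike, 45 mm apart, 14 mm gaps. The tops stand about 76 to 79 mm above the bench at rest.
- key3 (a joint): how far the rightmost (-y end) key is down (m). 0 is all the way up, larger is lower. At rest a free key reads anything from 0.001 to 0.0035, because the felts are worn differently; the latched key reads 0.0025, so neither height nor reading tells which is latched. A free key yields at once at 0.5 to 1 N, takes 0.2 N per mm more (under 2 N 4 mm below its rest), and springs up again.
- catch (a joint): hidden catch inside the box (m): 0 to 0.011 while it holds the latched key, 0.024 once it has let go; does not tell which key. The latched key stays put up to about 7 N. When it is pressed 12 mm below its rest (11 to 13 N; it stops 13 mm below its rest) the catch lets go for good, and when the finger leaves, the key rises to 0.
- contact_a (a joint): hidden electrical contact inside the box under one of the three free keys (which one is not told): 0 until that key is pressed home, then how far the contact is pushed (m). It moves when the key is more than 8 mm below its rest, which takes 5.5 N or more.
- contact_b (a joint): hidden electrical contact inside the box under one of the three free keys (which one is not told): 0 until that key is pressed home, then how far the contact is pushed (m). It moves when the key is more than 8 mm below its rest, which takes 5.5 N or more.
- contact_c (a joint): hidden electrical contact inside the box under one of the three free keys (which one is not told): 0 until that key is pressed home, then how far the contact is pushed (m). It moves when the key is more than 8 mm below its rest, which takes 5.5 N or more.
- plug0: bystander, loose: white plaster pouring plug, 43 mm wide, 38 mm high. Origin: centre of its underside. Leave it standing.
- wedge0: bystander, loose: small beech wedge lying flat, 95 x 34 x 22 mm. Origin: centre of its underside. Leave it standing.
- natch_tin: bystander, loose: flat white round tin, 70 mm wide, 28 mm high. Origin: centre of its underside. Leave it standing.
- jar_oxide: bystander, loose: screw-lid jar with a dark lid, 58 mm wide, 85 mm high. Origin: centre of its underside. Leave it standing.
- cup_0: bystander, loose: grey-brown clay beaker, 77 mm wide, 83 mm high. Origin: centre of its underside. Leave it standing.

How it is judged:
By the outcome, as a careful person would: the job done as asked, in the order asked, and still so for the second after the job is handed in, with the robot touching nothing.
It also fails if it takes over 54 s, if anything falls off the work surface, if the arm or the gripper's body presses on something with over 40 N, if the wrist force passes 120 N, or if a joint passes its speed limit or range.

## Working session

There is one attempt and no reset: what is moved stays moved. The work goes in short steps, Python scripts to look and compute and a tool call to move; the robot and the scene stay as the last step left them, time stands still between calls to the robot, and variables do not carry over. Pictures are saved under pics/ and viewed, and the job is handed in when it is done.

Besides the shell and the picture viewer there is one more tool, called after "Emit:" as name(argument=value, ...), one argument or row to a line, values as JSON. drive_tool: Moves the arm, as the interface text tells. Its arguments: {"type":"object","properties":{"motion":{"type":"array","items":{"type":"array"}},"newtons":{"type":"number"}},"required":["motion"]}

```bash
mkdir -p pics; python3 - <<'E'
from station import sensors, imaging, ticket
import cv2,numpy as np
s=sensors.sense()
print({k:np.round(v,4).tolist() for k,v in s.items()})
for c in ("top","side"):
    p,d=imaging.read_camera(c); cv2.imwrite(f"pics/{c}0.png",p[:,:,::-1]); np.save(f"{c}_d.npy",d); np.save(f"{c}_p.npy",p)
    print(c,imaging.camera_info(c))
for n in ["keybox","key0_top","key1_top","key2_top","key3_top"]:
    for c in ("top",):
        print(n,c,[(np.round(r["location"],4).tolist(),round(r["p"],2)) for r in imaging.spot_in(c,n)[:4]])
E
```

```text
{'clock': 0.0, 'joint_positions': [0.9265, 0.5285, 1.4339, 0.0, 1.1814, -0.1785], 'dq': [-0.0008, 0.0015, 0.0012, -0.0001, 0.0005, 0.0009], 'tau': [0.0011, -44.235, -17.8031, -0.0002, 0.0083, 0.0], 'eef_pos': [0.2803, 0.5579, 0.2523], 'tool_rot': [-0.725, -3.0559, 0.0032], 'ft_force': [0.1485, -0.7705, -0.3451], 'wrist_torque': [0.0302, 0.0042, -0.0051], 'finger_gap': 0.0851}
top {'fx': 439.20246339676874, 'fy': 439.20246339676874, 'cx': 254.8387985210056, 'cy': 187.18163240211808, 'xyz': array([0.47542054, 0.02482611, 0.97800739]), 'orientation': array([-2.15051903,  2.17929146, -0.10723683])}
side {'fx': 447.7833862463926, 'fy': 447.7833862463926, 'cx': 254.08089442621636, 'cy': 188.41911751915882, 'xyz': array([ 0.16962152, -0.60179581,  0.67044441]), 'orientation': array([-2.1634052 ,  0.64565802, -0.31682407])}
keybox top [([0.4998, -0.0801, 0.0536], 0.86)]
key0_top top [([0.5022, -0.0124, 0.0807], 0.7)]
key1_top top [([0.5007, -0.0622, 0.0824], 0.57), ([0.5017, -0.1469, 0.0827], 0.16)]
key2_top top [([0.501, -0.1061, 0.0789], 0.9)]
key3_top top [([0.5001, -0.1499, 0.08], 0.63)]
```

View pics/top0.png

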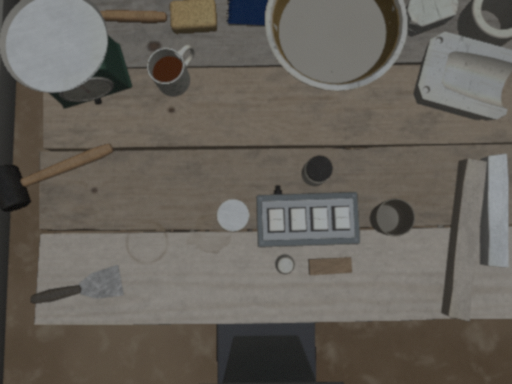

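View pics/side0.png

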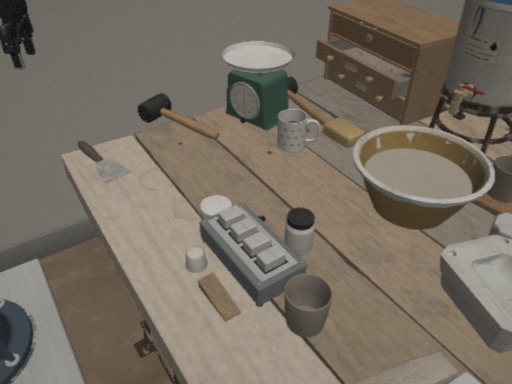

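```bash
cat > h.py <<'E'
import numpy as np
from scipy.spatial.transform import Rotation as R
from station import imaging
def cloud(c,d):
    i=imaging.camera_info(c); v,u=np.mgrid[:384,:512]
    P=np.stack([(u-i["cx"])*d/i["fx"],(v-i["cy"])*d/i["fy"],d],-1)
    W=P@R.from_rotvec(i["orientation"]).as_matrix().T+i["xyz"]; W[d==0]=np.nan
    return W
E
python3 - <<'E'
from h import *
import cv2
for c in ("top","side"):
    W=cloud(c,np.load(c+"_d.npy")); z=W[...,2]
    m=((z>0.066)&(z<0.090)&(W[...,0]>.4)&(W[...,0]<.6)&(W[...,1]>-.25)&(W[...,1]<.08)).astype(np.uint8)
    n,l,st,ce=cv2.connectedComponentsWithStats(m)
    for k in range(1,n):
        if st[k,4]>40:
            q=W[l==k]; r=cv2.minAreaRect(q[:,:2].astype(np.float32)*1000)
            print(c,st[k,4],np.round(np.median(q,0),4),ce[k].round(0),r)
    m=(z>0.048)&(z<0.062)&(W[...,0]>.4)&(W[...,0]<.6)&(W[...,1]>-.25)&(W[...,1]<.08)
    print(cv2.minAreaRect(W[m][:,:2].astype(np.float32)*1000),np.median(z[m]))
    t=(z>0.02)&(W[...,0]>.3)
    n,l,st,ce=cv2.connectedComponentsWithStats(t.astype(np.uint8))
    for k in range(1,n):
        if st[k,4]>60:
            q=W[l==k]; print("obj",c,st[k,4],np.round(q.min(0),3),np.round(q.max(0),3))
E
```

```text
top 201 [ 0.5921 -0.1006  0.0847] [318. 176.] ((589.5807495117188, -101.67056274414062), (50.911468505859375, 19.14702033996582), 88.99378967285156)
top 123 [ 0.5014 -0.2223  0.0814] [380. 218.] ((503.9320068359375, -231.94601440429688), (75.0997314453125, 33.37641525268555), 0.26787248253822327)
top 355 [ 0.5045 -0.1457  0.0773] [341. 218.] ((504.79791259765625, -147.06533813476562), (45.488380432128906, 31.07502555847168), 1.1875747442245483)
top 346 [ 0.502  -0.012   0.0783] [276. 220.] ((502.1455993652344, -12.214042663574219), (30.8892765045166, 45.09619140625), 89.3917007446289)
top 350 [ 0.5033 -0.0566  0.0784] [297. 219.] ((503.5631103515625, -57.263553619384766), (31.16034698486328, 45.095542907714844), 89.35220336914062)
top 341 [ 0.5029 -0.1014  0.0776] [319. 219.] ((504.0005798339844, -102.23519134521484), (43.481021881103516, 31.418703079223633), 0.2439199835062027)
((524.171875, -104.53544616699219), (149.87847900390625, 265.2252197265625), 0.9922827482223511) 0.05457055242543124
obj top 10946 [0.739 0.23  0.02 ] [0.987 0.504 0.198]
obj top 1404 [0.934 0.112 0.02 ] [1.0
[... 1322 characters left out ...]
302. 281.] ((503.43609619140625, -234.23724365234375), (73.56664276123047, 30.73859214782715), 0.5759605765342712)
((523.6776733398438, -113.09954833984375), (151.47683715820312, 273.87127685546875), 1.0364171266555786) 0.055577104204906524
obj side 52320 [ 0.3   -0.285  0.02 ] [1.833 1.032 0.393]
obj side 1026 [0.53  0.343 0.02 ] [0.678 0.584 0.066]
obj side 173 [0.333 0.407 0.02 ] [0.366 0.509 0.031]
obj side 9362 [ 0.446 -0.297  0.02 ] [0.634 0.11  0.09 ]
obj side 6422 [ 0.702 -0.491  0.02 ] [ 0.976 -0.306  0.094]
obj side 310 [ 0.388 -0.055  0.02 ] [ 0.424 -0.019  0.042]
obj side 155 [ 0.384 -0.114  0.02 ] [ 0.418 -0.087  0.025]
obj side 2086 [ 0.483 -0.501  0.02 ] [ 0.637 -0.403  0.045]
```

The keys are at x≈0.503, y≈-0.013, -0.058, -0.103 and -0.148, with tops at z≈0.078. I'll close the jaws, turn them across the row and go above key0.

Emit:
drive_tool(
  motion=[
    [[22,-57,0],-0.11,-1],
    [[22,-57,0],-0.11,-1],
    [[22,-57,0],-0.11,-1],
    [[22,-57,0],-0.11,-1],
    [[22,-57,0],-0.11,-1],
    [[22,-57,0],-0.11,-1],
    [[22,-57,0],-0.11,-1],
    [[22,-57,0],-0.11,-1],
    [[22,-57,0],-0.11,-1],
    [[24,-58,0],-0.11,-1],
    [[0,0,0],0,-1],
    [[0,0,0],0,-1],
  ],
  newtons=40,
)

```text
clock: 1.85
eef_pos: [0.502, -0.0123, 0.2531]
tool_rot: [-2.216, -2.225, 0.0]
ft_force: [0.5, -0.1, -0.7]
finger_gap: 0.0
```

Emit:
drive_tool(
  motion=[
    [[0,-1,-50],0,-1],
    [[0,0,-40],0,-1],
    [[0,0,-30],0,-1],
    [[0,0,-10],0,-1],
    [[0,0,0],0,-1],
    [[0,0,0],0,-1],
    [[0,0,0],0,-1],
  ],
)

```text
clock: 2.72
eef_pos: [0.5033, -0.0134, 0.1245]
tool_rot: [2.214, 2.226, 0.002]
ft_force: [0.3, 0.5, 0.5]
finger_gap: -0.0001
```

```bash
python3 - <<'E'
from h import *
import cv2
for c in ("side","top"):
    p,d=imaging.read_camera(c)
    cv2.imwrite(f"pics/{c}1.png",cv2.resize(p[110:310,130:400,::-1],None,fx=2.5,fy=2.5))
from station import sensors
for i in range(3):
    imaging.read_camera("top");s=sensors.sense();print(np.round(s["eef_pos"],4),np.round(s["ft_force"],2))
E
```

```text
[ 0.5029 -0.0135  0.124 ] [0.29 0.11 0.26]
[ 0.5028 -0.0135  0.1238] [-0.51 -0.17  0.27]
[ 0.5028 -0.0135  0.1237] [-0.12 -0.12  0.59]
```

View pics/side1.png

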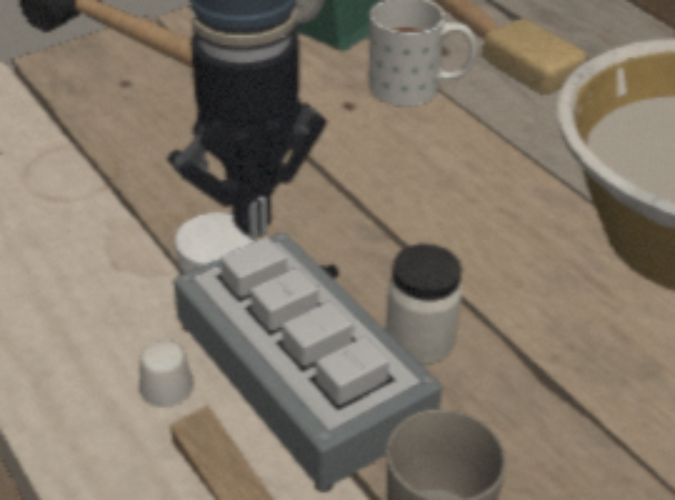

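The picture shows the closed fingertips at about (258,228), just over key0 at (252,262). Force noise is about 0.4 N. I'll descend gradually.

Emit:
drive_tool(
  motion=[
    [[0,0,-10],0,-1],
    [[0,0,-8],0,-1],
    [[0,0,-3],0,-1],
    [[0,0,0],0,-1],
    [[0,0,0],0,-1],
  ],
)

```text
clock: 3.6
eef_pos: [0.5027, -0.0134, 0.1023]
tool_rot: [2.216, 2.227, 0.0]
ft_force: [-0.1, -0.7, 0.4]
finger_gap: -0.0
```

Emit:
drive_tool(
  motion=[
    [[0,0,-1],0,-1],
    [[0,0,0],0,-1],
    [[0,0,0],0,-1],
  ],
)

```text
clock: 3.98
eef_pos: [0.5026, -0.0134, 0.1014]
tool_rot: [2.216, 2.227, 0.0]
ft_force: [0.6, 0.1, 0.0]
finger_gap: -0.0004
```

Emit:
drive_tool(
  motion=[
    [[0,0,-1],0,-1],
    [[0,0,0],0,-1],
    [[0,0,0],0,-1],
  ],
)

```text
clock: 4.35
eef_pos: [0.5026, -0.0133, 0.1004]
tool_rot: [2.216, 2.227, 0.0]
ft_force: [-0.3, 0.5, 0.6]
finger_gap: -0.0001
```

Emit:
drive_tool(
  motion=[
    [[0,0,-1],0,-1],
    [[0,0,0],0,-1],
    [[0,0,0],0,-1],
  ],
)

```text
clock: 4.72
eef_pos: [0.5027, -0.0134, 0.0993]
tool_rot: [2.216, 2.227, 0.0]
ft_force: [0.8, -0.3, 1.4]
finger_gap: -0.0002
```

Emit:
drive_tool(
  motion=[
    [[0,0,-1],0,-1],
    [[0,0,0],0,-1],
    [[0,0,0],0,-1],
  ],
)

```text
clock: 5.1
eef_pos: [0.5026, -0.0133, 0.0983]
tool_rot: [2.216, 2.227, 0.0]
ft_force: [0.6, 0.2, 0.4]
finger_gap: 0.0002
```

Emit:
drive_tool(
  motion=[
    [[0,0,-1],0,-1],
    [[0,0,0],0,-1],
    [[0,0,0],0,-1],
  ],
)

```text
clock: 5.48
eef_pos: [0.5027, -0.0133, 0.0973]
tool_rot: [2.216, 2.227, 0.0]
ft_force: [1.1, -0.2, 1.4]
finger_gap: -0.0001
```

```bash
cat > f.py <<'E'
from h import *
from station import sensors
F=[]
for i in range(5):
    imaging.read_camera("top");s=sensors.sense();F.append(s["ft_force"])
print(s["clock"],np.round(s["eef_pos"],4),np.round(np.mean(F,0),2))
E
python3 f.py
```

```text
5.725 [ 0.5027 -0.0134  0.0973] [0.59 0.12 1.26]
```

Emit:
drive_tool(
  motion=[
    [[0,0,-1],0,-1],
    [[0,0,-1],0,-1],
    [[0,0,0],0,-1],
    [[0,0,0],0,-1],
  ],
)

```text
clock: 6.22
eef_pos: [0.5027, -0.0134, 0.0953]
tool_rot: [2.216, 2.227, 0.0]
ft_force: [-0.0, 0.3, 2.0]
finger_gap: -0.0002
```

```bash
python3 f.py
```

```text
6.475 [ 0.5026 -0.0133  0.0953] [0.88 0.11 1.43]
```

key0 gave about 3–5 mm at roughly 1.4 N, so it's free. Next is key1.

Emit:
drive_tool(
  motion=[
    [[0,0,15],0,-1],
    [[0,-22,0],0,-1],
    [[0,-23,0],0,-1],
    [[0,0,-6],0,-1],
    [[0,0,-4],0,-1],
    [[0,0,-1],0,-1],
    [[0,0,0],0,-1],
    [[0,0,0],0,-1],
  ],
)

```text
clock: 7.48
eef_pos: [0.5023, -0.0578, 0.0993]
tool_rot: [-2.215, -2.227, 0.0]
ft_force: [-0.1, 0.5, 1.8]
finger_gap: 0.0
```

Emit:
drive_tool(
  motion=[
    [[0,0,-1],0,-1],
    [[0,0,0],0,-1],
    [[0,0,0],0,-1],
  ],
)

```text
clock: 7.85
eef_pos: [0.5026, -0.0583, 0.0983]
tool_rot: [2.216, 2.227, 0.0]
ft_force: [0.9, 0.1, 0.6]
finger_gap: -0.0004
```

Emit:
drive_tool(
  motion=[
    [[0,0,-1],0,-1],
    [[0,0,0],0,-1],
    [[0,0,0],0,-1],
  ],
)

```text
clock: 8.22
eef_pos: [0.5026, -0.0583, 0.0973]
tool_rot: [2.216, 2.227, 0.0]
ft_force: [0.4, 0.6, 2.3]
finger_gap: -0.0002
```

```bash
python3 f.py
```

```text
8.475 [ 0.5027 -0.0584  0.0973] [0.08 1.   1.79]
```

Emit:
drive_tool(
  motion=[
    [[0,0,-1],0,-1],
    [[0,0,0],0,-1],
    [[0,0,0],0,-1],
  ],
)

```text
clock: 8.85
eef_pos: [0.5026, -0.0584, 0.0963]
tool_rot: [2.216, 2.227, 0.0]
ft_force: [0.8, 1.0, 0.8]
finger_gap: 0.0001
```

Emit:
drive_tool(
  motion=[
    [[0,0,-1],0,-1],
    [[0,0,0],0,-1],
    [[0,0,0],0,-1],
  ],
)

```text
clock: 9.22
eef_pos: [0.5026, -0.0584, 0.0953]
tool_rot: [2.216, 2.227, 0.0]
ft_force: [-0.1, 0.8, 2.4]
finger_gap: 0.0002
```

```bash
python3 f.py
```

```text
9.475 [ 0.5026 -0.0584  0.0953] [0.56 1.06 1.71]
```

key1 is free too (about 1.7 N). Next is key2.

Emit:
drive_tool(
  motion=[
    [[0,0,15],0,-1],
    [[0,-22,0],0,-1],
    [[0,-23,0],0,-1],
    [[0,0,-6],0,-1],
    [[0,0,-4],0,-1],
    [[0,0,-1],0,-1],
    [[0,0,0],0,-1],
    [[0,0,0],0,-1],
  ],
)

```text
clock: 10.48
eef_pos: [0.502, -0.1027, 0.0996]
tool_rot: [-2.214, -2.228, 0.001]
ft_force: [-2.0, -0.8, 5.6]
finger_gap: -0.0001
```

Emit:
drive_tool(
  motion=[
    [[0,0,-1],0,-1],
    [[0,0,0],0,-1],
    [[0,0,0],0,-1],
  ],
)

```text
clock: 10.85
eef_pos: [0.502, -0.1027, 0.0988]
tool_rot: [-2.214, -2.228, 0.001]
ft_force: [-2.1, -1.5, 6.9]
finger_gap: -0.0003
```

Emit:
drive_tool(
  motion=[
    [[0,0,-1],0,-1],
    [[0,0,0],0,-1],
    [[0,0,0],0,-1],
  ],
)

```text
clock: 11.22
eef_pos: [0.502, -0.1027, 0.0979]
tool_rot: [-2.214, -2.228, 0.001]
ft_force: [-2.5, -0.6, 7.3]
finger_gap: 0.0002
```

```bash
python3 f.py
```

```text
11.475 [ 0.502  -0.1027  0.0979] [-2.06 -0.85  8.06]
```

key2 pushes back with 5.6–8 N straight away, so it's the latched one. I'll press it down in small steps.

Emit:
drive_tool(
  motion=[
    [[0,0,-2],0,-1],
    [[0,0,-2],0,-1],
    [[0,0,-2],0,-1],
    [[0,0,0],0,-1],
    [[0,0,0],0,-1],
  ],
)

```text
clock: 12.1
eef_pos: [0.502, -0.1027, 0.092]
tool_rot: [-2.214, -2.228, 0.001]
ft_force: [-3.2, -0.4, 9.0]
finger_gap: 0.0001
```

Emit:
drive_tool(
  motion=[
    [[0,0,-1],0,-1],
    [[0,0,-1],0,-1],
    [[0,0,0],0,-1],
    [[0,0,0],0,-1],
  ],
)

```text
clock: 12.6
eef_pos: [0.502, -0.1027, 0.0902]
tool_rot: [-2.214, -2.228, 0.001]
ft_force: [-2.6, -0.5, 9.5]
finger_gap: 0.0002
```

```bash
python3 f.py
```

```text
12.85 [ 0.502  -0.1027  0.0902] [-2.94 -0.56 10.04]
```

Emit:
drive_tool(
  motion=[
    [[0,0,-1],0,-1],
    [[0,0,-1],0,-1],
    [[0,0,0],0,-1],
    [[0,0,0],0,-1],
  ],
)

```text
clock: 13.35
eef_pos: [0.502, -0.1027, 0.0884]
tool_rot: [-2.214, -2.228, 0.001]
ft_force: [-3.4, -0.3, 11.8]
finger_gap: 0.0001
```

```bash
python3 f.py
```

```text
13.6 [ 0.502  -0.1027  0.0884] [-2.86 -0.95 11.75]
```

Emit:
drive_tool(
  motion=[
    [[0,0,-1],0,-1],
    [[0,0,0],0,-1],
    [[0,0,0],0,-1],
  ],
)

```text
clock: 13.98
eef_pos: [0.502, -0.1027, 0.0874]
tool_rot: [-2.214, -2.228, 0.001]
ft_force: [-3.0, -1.4, 11.9]
finger_gap: 0.0001
```

```bash
python3 f.py
```

```text
14.225 [ 0.502  -0.1027  0.0874] [-3.1  -0.81 11.84]
```

Emit:
drive_tool(
  motion=[
    [[0,0,-1],0,-1],
    [[0,0,0],0,-1],
    [[0,0,0],0,-1],
  ],
)

```text
clock: 14.6
eef_pos: [0.502, -0.1027, 0.0864]
tool_rot: [-2.214, -2.228, 0.001]
ft_force: [-3.0, 0.2, 12.7]
finger_gap: 0.0001
```

```bash
python3 f.py
```

```text
14.85 [ 0.502  -0.1027  0.0864] [-3.21 -0.68 12.62]
```

Emit:
drive_tool(
  motion=[
    [[0,0,-0.5],0,-1],
    [[0,0,0],0,-1],
    [[0,0,0],0,-1],
  ],
)

```text
clock: 15.22
eef_pos: [0.502, -0.1027, 0.086]
tool_rot: [-2.214, -2.228, 0.001]
ft_force: [-3.7, 0.2, 13.0]
finger_gap: -0.0002
```

```bash
python3 f.py
```

```text
15.475 [ 0.502  -0.1027  0.0861] [-3.59 -0.38 13.31]
```

Emit:
drive_tool(
  motion=[
    [[0,0,-0.5],0,-1],
    [[0,0,0],0,-1],
    [[0,0,0],0,-1],
  ],
)

```text
clock: 15.85
eef_pos: [0.502, -0.1027, 0.086]
tool_rot: [-2.214, -2.228, 0.001]
ft_force: [-4.0, 0.8, 17.0]
finger_gap: 0.0004
```

```bash
python3 f.py
```

```text
16.1 [ 0.502  -0.1027  0.086 ] [-4.24 -0.35 16.71]
```

The key is on its stop: z is stuck at 0.086 and the force jumped to 17 N. I'll lift off and check.

Emit:
drive_tool(
  motion=[
    [[0,0,5],0,-1],
    [[0,0,10],0,-1],
    [[0,0,40],0,-1],
    [[0,0,60],0,-1],
    [[0,50,50],0,-1],
    [[0,60,0],0,-1],
    [[0,60,0],0,-1],
    [[0,60,0],0,-1],
    [[0,60,0],0,-1],
    [[0,0,0],0,-1],
    [[0,0,0],0,-1],
  ],
)

```text
clock: 17.48
eef_pos: [0.5018, 0.1812, 0.243]
tool_rot: [-2.214, -2.229, 0.002]
ft_force: [-0.5, 0.1, 0.4]
finger_gap: 0.0001
```

```bash
python3 - <<'E'
from h import *
import cv2
# per-key height before/after over the same pixels
for c in ("top","side"):
    p,d=imaging.read_camera(c)
    cv2.imwrite(f"pics/{c}2.png",cv2.resize(p[110:310,130:400,::-1],None,fx=2.5,fy=2.5))
    ds=np.mean([d]+[imaging.read_camera(c)[1] for _ in range(3)],0)
    W=cloud(c,ds);W0=cloud(c,np.load(c+"_d.npy"))
    off=0 if c=="top" else -0.003
    for k in range(4):
        y=-.0125-.045*k+off
        f=lambda W:np.nanmedian(W[...,2][(abs(W[...,0]-.503)<.016)&(abs(W[...,1]-y)<.009)&(W[...,2]>.06)])
        print(c,k,round(f(W0)*1000,1),round(f(W)*1000,1))
E
```

```text
top 0 78.6 78.9
top 1 78.7 78.8
top 2 78.0 80.1
top 3 77.6 77.6
side 0 80.2 80.3
side 1 80.4 80.3
side 2 79.3 81.9
side 3 79.0 79.0
```

View pics/side2.png

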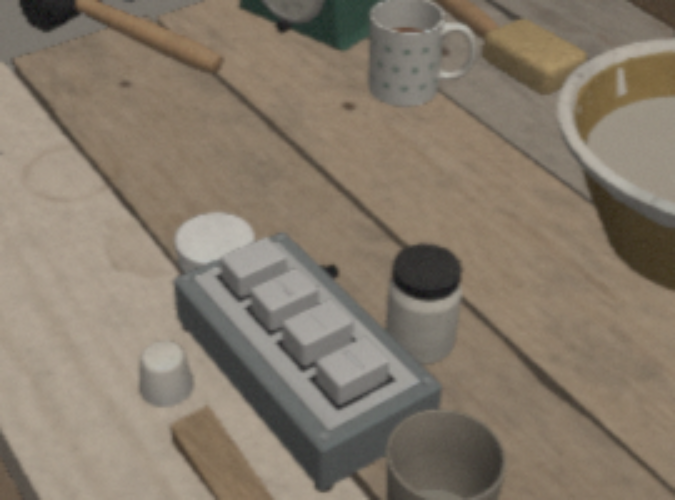

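key2 rose about 2.1–2.6 mm, which matches going from 2.5 mm down to fully up. The other keys and the bystanders are unchanged, so I'll hand in.

```bash
python3 -c "
from station import ticket
print(ticket.hand_in())"
```

```text
the job is handed in; nothing more can be done
None
```

The latched key was key2, third from the left. It has been released and the job is handed in, at about 18 s of the 54 s allowed.

- **Finding it:** I tapped the keys from the left with the closed fingertips. key0 and key1 gave way at about 1.3–1.8 N. key2 pushed back with 5.6–8 N straight away. I did not tap key3, because key2 was already clear.
- **Pressing it:** I pressed key2 down to its stop, with a peak of about 17 N, then lifted off and moved clear.
- **Last checks:** Depth readings show key2 standing 2.1 mm (top camera) and 2.6 mm (side camera) higher than before, which fits its release from 2.5 mm down to 0. The other three keys are within 0.3 mm of where they started. In the last side-camera picture the things around the box look unmoved. The arm was touching nothing at hand-in.
- **Not confirmed directly:** The catch and contact readings can't be seen, so the release is inferred from the key's height and the feel of the stop. The two cameras differ by about 1.5 mm in absolute height, but they agree on the change.

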